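Weight the glued bird box with the larger pail

TASK

The front board of the bird box has just been glued on and needs weight while it sets. Lift the larger of the two steel pails by its wooden handle and set it down gently, upright, on the pencil cross on the front board. Do not shift the bird box, and leave the smaller pail where it is.

Things in the scene. Friction and masses are not known exactly. Their poses are not given: they have to be found in the camera images.
- pail: The larger loose steel pail, part full of bolts, about 0.6 kg: 92 mm across the rim, 80 mm to the rim. A stiff upright wire bail (never folds) runs from rim side +y to -y and carries a flat wooden grip: 50 mm long along y, 16 mm thick along x, 20 mm high, centre 125 mm straight above the underside. Pinch it from above, fingers closing along the pail's x. Origin: centre of the underside; z up.
- small_pail: The smaller steel pail of the same make (about 0.3 kg, loose), to be left alone: 66 mm across the rim, 56 mm to the rim, wooden grip centred 96 mm above the underside, 50 mm long along y. The two pails may stand in either place. Origin: centre of the underside; z up.
- birdbox: Pale wooden bird box lying on its back, loose, 1.4 kg: 240 mm long along x, 160 mm wide along y, 115 mm high; its 12 mm back board sticks out 40 mm at the +x end. Its upper face is the flat front board, with a 34 mm round entrance hole 70 mm from the middle towards +x. Origin: centre of the underside of the 240 x 160 mm box; z up.
- cross (a point): Centre of the pencil cross (two 50 mm strokes, a diagonal X) on the upper face of the bird box's front board, 42 mm from the middle of the board on the side away from the entrance hole, midway between the long edges, 115 mm above the bench. Same axes as the bird box.
Things that resemble listed ones, but are neither listed nor needed, are in the scene too. What is shaped like the pail but orange is not meant.

How it is judged (in metres and radians):
On the way:
1. the larger pail is carried by its handle, upright, its underside above the height of the front board (height (world z) of pail above 0.118 m and angle between pail's own z axis and vertical below 0.35 rad and contact force between the fingers and pail above 1 N and z of the grasp point in the frame of pail above 0.1 m), for 0.2 s.
At the end, for the whole second after the job is handed in: The larger pail stands upright (within 6 degrees) and at rest on the bird box's front board, its centre within 20 mm of the pencil cross; the bird box lies flat within 20 mm of where it was, and the smaller pail stands within 20 mm of where it was (horizontal distance between pail and cross below 0.02 m and z of pail in the frame of birdbox between 0.11 and 0.12 m and angle between pail's own z axis and vertical below 0.1 rad and linear speed of pail below 0.02 m/s and angle between birdbox's own z axis and vertical below 0.05 rad and distance of each of birdbox, small_pail from where it was at the start of the episode below 0.02 m); the robot touches nothing.
It fails at once if the pail is dropped or slammed onto the bird box (over 80 N) (contact force between pail and birdbox above 80 N).
It fails at once if the bird box is shoved more than 30 mm (distance of birdbox from where it was at the start of the episode above 0.03 m).
It fails at once if the smaller pail is lifted or shoved more than 30 mm (distance of small_pail from where it was at the start of the episode above 0.03 m).
It also fails if it takes over 45 s, if anything falls off the work surface, if the arm or the gripper's body presses on something with over 40 N, if the wrist force passes 120 N, or if a joint passes its speed limit or range.

ROBOT

A 6-joint arm with a two-finger parallel gripper is mounted at the origin on the work surface. World frame = base frame: x ahead of the robot, y to its left, z up, the work surface at z = 0. Lengths are in m, angles in degrees, forces in N, time in s.
With the tool pointing down it reaches from about 0.3 to 0.75 m from the base axis. Payload 8.5 kg.
Tool frame: the origin (TCP) lies midway between the tips of the shut fingers; the grasp point (between the pads) lies 19 mm behind it (env.pinch_z is the z of the grasp point in the tool frame, in m); z points along the fingers, y is the line along which they close (so a half turn about z gives the same grasp; the last joint's range is limited). The gripper opens to 85 mm and grips with 20 to 120 N. Pads are 22 mm wide; open, the fingers measure 114 mm over their backs; the gripper's body (76 mm by 85 mm) begins 54 mm behind the grasp point. The pads swing forward as they close: fully open they stand 13 mm farther back than shut.
Start: joints at [52.007, 21.807, 74.336, -0, 83.858, -12.336], TCP at [0.238, 0.496, 0.206] pointing down, gripper open.
Joint ranges: [-178.18, 178.18], [-50.72, 133.34], [12.68, 142.11], [-81.47, 261.47], [9.98, 163.14], [-165.26, 165.26]. Speed limits (degrees/s): [136.94, 136.94, 180, 180, 180, 180].

INTERFACE

Orientations are given as a 3x3 rotation matrix whose columns are the frame's x, y, z axes.
In Python, from rig import env gives the robot as it stands.
- The arm moves only by the tool arm_command, never from a script. Its argument "deltas" is a list of rows, each an object of numbers: "rx", "ry", "rz": the turn, a rotation vector about the tool's x, y, z in rad; "dx", "dy", "dz": the shift along the tool's x, y, z in m; "fingers": the finger opening in m, from 0 to 0.0854. In form: [{"rx": .., "ry": .., "rz": .., "dx": .., "dy": .., "dz": .., "fingers": ..}, ...]. A call has 1 to 12 rows; each row shifts and turns the commanded pose from where the row before left it, along the tool's axes as they then stand; what a row does not reach is not made up. A row lasts 1/10 s, in which the tool goes at most 50 mm and 8.59 degrees, less where a joint would pass 70% of its speed; a pose out of reach is approached as far as the arm can. A call is refused whole if a number of a shift passes 0.05 or a number of a turn 0.15, either way. A call with a gripper value outside its range is refused whole. The fingers move at their own pace and stop on an object; "squeeze" is the grip in N (left out, the last holds). Time passes only in rows, so rows that do not move let the fingers close. It gives the time, the measured TCP pose, the force, the opening and the grip force at its end, in the units of the state.
- env.observe(): the state, without advancing time (a new reading comes with each control period).
- env.get_image(name): name is "scene" or "side" or "wrist"; returns a dict with "color" (400x640x3 uint8, blue, green, red), "camera_matrix" (3x3 intrinsics, pixels), "eye" and "orientation" of the camera in the world. Camera axes: x right, y up, looking along -z (the intrinsics and any distortion apply to the point x, -y, -z); pixel columns grow to the right and rows downward; lengths in m; the calibration is good to about 2 mm. A picture is of the moment at which its call begins. There is no depth.
- env.close_job(): hands the job in; it is judged then, once.
Trained networks look in a picture, given as the dict that the camera call returned (one of the last four; its "shot" number tells which), for a name from the list of things; names that differ only in an ending like _2 or _b are one class to them, and where a whole thing is asked for, a point or a joint stands for the part that bears it (a point fixed in the world has none). Each returns a list of dicts, best first, with "p" (0 to 1); they miss things now and then, are a little off and sometimes report something else, mostly with a low value. They report only what shows in the picture. A call takes as long as a camera call. They do not tell look-alikes from the thing itself.
- env.look_for(query, picture): "box" ([left, top, right, bottom] in pixels, round what is visible of it).
- env.tip_of(query, picture): "location" ([column, row] in pixels: a listed point, or the origin of a listed thing).
The state is a dict: "time_s": time; "q": joint angles; "qvel": joint speeds; "joint_efforts": joint torques, N m; "position": TCP position; "tool_rot": TCP orientation; "ft_force": force on the tool from outside, world axes, zero at the start; "wrist_torque": the same for the moment, N m; "grip_width": finger opening in m; "gripper_force": force on a finger pad.
Only numpy, scipy, OpenCV 4.12 (cv2) and the standard library are available. Lean on these libraries where they do the work, as an engineer would, in place of code of your own. Each camera call takes 0.05 s, during which the arm holds its last target. There are 200 camera calls.

## Working session

There is one attempt and no reset: what is moved stays moved. The work goes in short steps, Python scripts to look and compute and a tool call to move; the robot and the scene stay as the last step left them, time stands still between calls to the robot, and variables do not carry over. Pictures are saved under pics/ and viewed, at most 10 in all, crops included, and the job is handed in when it is done.

Besides the shell and the picture viewer there is one more tool, called after ">>>" as a command line: name --argument value ..., lists and objects as JSON in quotes. arm_command: Moves the arm, as the interface text tells. Its arguments: {"type":"object","properties":{"deltas":{"type":"array"},"squeeze":{"type":"number"}},"required":["deltas"]}

```bash
mkdir -p pics; cat > h.py <<'E'
import numpy as np, cv2
from rig import env
def ray(im,uv):
    K=np.array(im["camera_matrix"]);d=np.linalg.inv(K)@[uv[0],uv[1],1]
    R=np.array(im["orientation"]);return np.array(im["eye"]),R@np.array([d[0],-d[1],-d[2]])
def onz(im,uv,z):
    e,d=ray(im,uv);return e+d*(z-e[2])/d[2]
def proj(im,P):
    R=np.array(im["orientation"]);c=R.T@(np.array(P)-im["eye"]);p=np.array(im["camera_matrix"])@[c[0],-c[1],-c[2]];return p[:2]/p[2]
E
python3 - <<'E'
from h import *
ims={}
for n in ["scene","side","wrist"]:
    im=env.get_image(n);ims[n]=im;cv2.imwrite(f"pics/{n}0.png",im["color"]);print(n,np.round(im["eye"],3),[k for k in im])
    for q,z in [("pail",0),("small_pail",0),("birdbox",0),("cross",.115)]:
        for r in env.tip_of(q,im)[:4]: print(q,np.round(r["location"]),round(r["p"],2),np.round(onz(im,r["location"],z),3))
        for r in env.look_for(q,im)[:4]: print("  box",np.round(r["box"]),round(r["p"],2))
E
```

```text
scene [ 1.115 -0.181  1.063] ['color', 'camera_matrix', 'eye', 'orientation', 'shot']
pail [249. 196.] 0.97 [ 0.339 -0.102  0.   ]
pail [331. 263.] 0.84 [0.586 0.032 0.   ]
pail [333. 210.] 0.76 [0.448 0.087 0.   ]
  box [310. 230. 355. 275.] 0.94
  box [228. 157. 265. 208.] 0.91
  box [313. 169. 349. 220.] 0.83
small_pail [434. 228.] 0.59 [0.575 0.304 0.   ]
  box [422. 198. 453. 234.] 0.77
birdbox [232. 284.] 0.97 [ 0.564 -0.197  0.   ]
birdbox [221. 238.] 0.31 [ 0.438 -0.197  0.   ]
cross [222. 242.] 0.67 [ 0.52  -0.193  0.115]
  box [179. 204. 281. 361.] 0.63
  box [422. 195. 455. 236.] 0.17
side [ 0.013 -0.517  0.629] ['color', 'camera_matrix', 'eye', 'orientation', 'shot']
pail [312. 295.] 0.94 [ 0.341 -0.095  0.   ]
pail [298. 226.] 0.78 [0.444 0.085 0.   ]
pail [358. 211.] 0.58 [0.587 0.035 0.   ]
  box [276. 175. 320. 239.] 0.72
  box [342. 158. 378. 220.] 0.68
  box [287. 240. 344. 314.] 0.6
small_pail [292. 165.] 0.58 [0.59  0.305 0.   ]
  box [278. 127. 299. 175.] 0.79
birdbox [431. 269.] 0.87 [ 0.57  -0.196  0.   ]
  box [359. 187. 515. 330.] 0.98
cross [425. 237.] 0.85 [ 0.524 -0.198  0.115]
  box [360. 187. 514. 330.] 0.84
wrist [0.167 0.529 0.373] ['color', 'camera_matrix', 'eye', 'orientation', 'shot']
  box [118. 394. 146. 400.] 0.65
```

View pics/scene0.png

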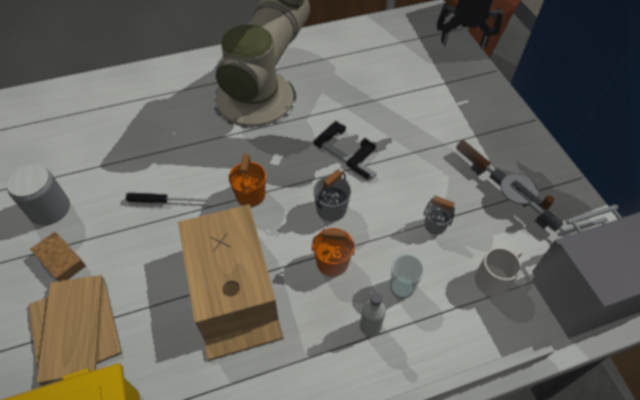

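View pics/side0.png

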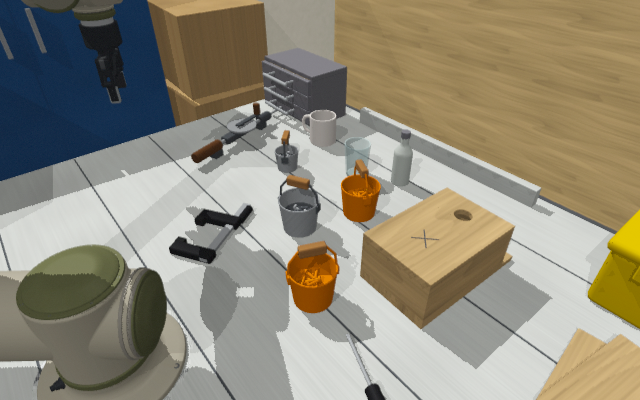

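The scene view shows the larger steel pail at about (333,200), with its grip at (333,180). The small pail is at (438,215), there are two orange decoys, and the cross is at (221,241). The side view agrees: grip at (297,183), cross at (425,238). Next I'll measure the grip's yaw by colour, using its known height.

```bash
cat > grip.py <<'E'
from h import *
def grip(im,box,z=.125):
    l,t,r,b=[int(v) for v in box];c=cv2.cvtColor(im["color"],cv2.COLOR_BGR2HSV)[t:b,l:r]
    m=((c[...,0]>4)&(c[...,0]<18)&(c[...,1]>90)&(c[...,2]>50)).astype(np.uint8)
    n,lab,st,ce=cv2.connectedComponentsWithStats(m);k=1+np.argmax(st[1:,4])
    ys,xs=np.where(lab==k)
    w=np.array([onz(im,(x+l,y+t),z)[:2] for x,y in zip(xs,ys)]);u=np.stack([xs+l,ys+t],1).astype(np.float32)
    vals,vec=np.linalg.eigh(np.cov(w.T));v=vec[:,1]
    return u.mean(0),len(xs),w.mean(0),np.degrees(np.arctan2(v[1],v[0]))%180,np.ptp((w-w.mean(0))@v)
E
python3 - <<'E'
from grip import *
I={n:env.get_image(n) for n in ("scene","side")}
for n,b in [("scene",(315,165,352,195)),("side",(276,172,318,195))]:
    print(n,grip(I[n],b))
# triangulate
def tri(a,b):
    A=[];y=[]
    for n,uv in (("scene",a),("side",b)):
        e,d=ray(I[n],uv);d/=np.linalg.norm(d);M=np.eye(3)-np.outer(d,d);A.append(M);y.append(M@e)
    return np.linalg.lstsq(np.vstack(A),np.hstack(y),rcond=None)[0]
print(tri(grip(I["scene"],(315,165,352,195))[0],grip(I["side"],(276,172,318,195))[0]))
print("cross",tri((222,242),(425,237)))
s=env.observe();print(np.round(s["tool_rot"],3),s["position"],s["ft_force"])
w=env.get_image("wrist");print(np.array(s["tool_rot"]).T@(np.array(w["eye"])-s["position"]),w["camera_matrix"],np.array(s["tool_rot"]).T@w["orientation"])
E
```

```text
scene (array([332.20914, 178.38562], dtype=float32), 153, array([0.44177084, 0.08261903]), np.float64(120.7424252009063), np.float64(0.05450493449479581))
side (array([297.76523, 181.62608], dtype=float32), 230, array([0.44415625, 0.08076248]), np.float64(100.94658571915289), np.float64(0.06325657017122956))
[0.443403   0.08123866 0.12585605]
cross [ 0.52231548 -0.19626149  0.11582751]
[[-0.901  0.433 -0.   ]
 [ 0.433  0.901 -0.   ]
 [ 0.    -0.    -1.   ]] [0.23811049 0.49574006 0.20621525] [-0.07443509  0.09963604 -0.22568389]
[ 0.07835326 -0.00020831 -0.16636338] [[333.97139738   0.         318.88942234]
 [  0.         333.97139738 199.36740951]
 [  0.           0.           1.        ]] [[ 6.88063064e-04  9.52084286e-01  3.05834986e-01]
 [ 9.99999294e-01 -9.51343449e-04  7.11810550e-04]
 [ 9.68657750e-04  3.05834280e-01 -9.52084269e-01]]
```

>>> arm_command --deltas '[{"rz":0.145,"dz":-0.004},{"rz":0.145,"dz":-0.004},{"rz":0.145,"dz":-0.004},{"rz":0.145,"dz":-0.004},{"rz":0.145,"dz":-0.004}]'

```text
invalid input
```

>>> arm_command --deltas '[{"dx":-0.0385,"dy":0.0024},{"dx":-0.0385,"dy":0.0024},{"dx":-0.0385,"dy":0.0024},{"dx":-0.0385,"dy":0.0024},{"dx":-0.0385,"dy":0.0024},{"dx":-0.0385,"dy":0.0024},{"dx":-0.0385,"dy":0.0024},{"dx":-0.0385,"dy":0.0024},{"dx":-0.0385,"dy":0.0024},{"dx":-0.0385,"dy":0.0024},{"dx":-0.0385,"dy":0.0024},{"dx":-0.0385,"dy":0.0024}]'

```text
invalid input
```

>>> arm_command --deltas '[{"dz":0},{"dz":0},{"dz":0}]'

```text
invalid input
```

```bash
python3 - <<'E'
from grip import *
im=env.get_image("wrist");cv2.imwrite("pics/w1.png",im["color"])
s=env.observe();R=np.array(s["tool_rot"]);print(s["position"],np.round(R,3),s["q"])
u=proj(im,[.4434,.0812,.125]);print(u)
b=(max(u[0]-110,0),max(u[1]-90,0),min(u[0]+110,640),min(u[1]+90,400))
g=grip(im,b);print(g)
print("tool y angle",np.degrees(np.arctan2(R[1,1],R[0,1])))
E
```

```text
bash:   543 Segmentation fault         python3 - <<'E'
from grip import *
im=env.get_image("wrist");cv2.imwrite("pics/w1.png",im["color"])
s=env.observe();R=np.array(s["tool_rot"]);print(s["position"],np.round(R,3),s["q"])
u=proj(im,[.4434,.0812,.125]);print(u)
b=(max(u[0]-110,0),max(u[1]-90,0),min(u[0]+110,640),min(u[1]+90,400))
g=grip(im,b);print(g)
print("tool y angle",np.degrees(np.arctan2(R[1,1],R[0,1])))
E
```

View pics/w1.png

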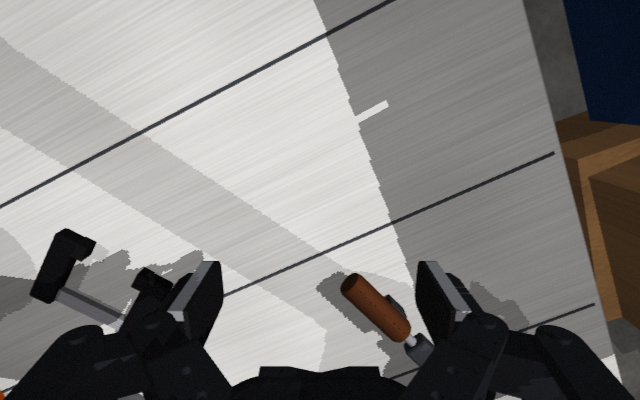

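The moves were refused as invalid, so the arm hasn't moved. The wrist view is still from the start pose, with fingers at (200,290) and (440,290) and the vise handle at (375,308). I'll retry with every field given.

>>> arm_command --deltas '[{"rx":0,"ry":0,"rz":0.145,"dx":0,"dy":0,"dz":-0.004,"fingers":0.085},{"rx":0,"ry":0,"rz":0.145,"dx":0,"dy":0,"dz":-0.004,"fingers":0.085},{"rx":0,"ry":0,"rz":0.145,"dx":0,"dy":0,"dz":-0.004,"fingers":0.085},{"rx":0,"ry":0,"rz":0.145,"dx":0,"dy":0,"dz":-0.004,"fingers":0.085},{"rx":0,"ry":0,"rz":0.145,"dx":0,"dy":0,"dz":-0.004,"fingers":0.085}]' --squeeze 50

```text
time_s: 2.05
position: [0.2381, 0.4958, 0.2264]
tool_rot: [[-0.382, 0.924, -0.0], [0.924, 0.382, -0.0], [0.0, -0.0, -1.0]]
ft_force: [0.5, -0.5, -0.1]
grip_width: 0.0848
gripper_force: 0.0
```

>>> arm_command --deltas '[{"rx":0,"ry":0,"rz":0,"dx":-0.0385,"dy":0.0026,"dz":0,"fingers":0.085},{"rx":0,"ry":0,"rz":0,"dx":-0.0385,"dy":0.0026,"dz":0,"fingers":0.085},{"rx":0,"ry":0,"rz":0,"dx":-0.0385,"dy":0.0026,"dz":0,"fingers":0.085},{"rx":0,"ry":0,"rz":0,"dx":-0.0385,"dy":0.0026,"dz":0,"fingers":0.085},{"rx":0,"ry":0,"rz":0,"dx":-0.0385,"dy":0.0026,"dz":0,"fingers":0.085},{"rx":0,"ry":0,"rz":0,"dx":-0.0385,"dy":0.0026,"dz":0,"fingers":0.085},{"rx":0,"ry":0,"rz":0,"dx":-0.0385,"dy":0.0026,"dz":0,"fingers":0.085},{"rx":0,"ry":0,"rz":0,"dx":-0.0385,"dy":0.0026,"dz":0,"fingers":0.085},{"rx":0,"ry":0,"rz":0,"dx":-0.0385,"dy":0.0026,"dz":0,"fingers":0.085},{"rx":0,"ry":0,"rz":0,"dx":-0.0385,"dy":0.0026,"dz":0,"fingers":0.085},{"rx":0,"ry":0,"rz":0,"dx":-0.0385,"dy":0.0026,"dz":0,"fingers":0.085},{"rx":0,"ry":0,"rz":0,"dx":-0.0385,"dy":0.0026,"dz":0,"fingers":0.085}]'

```text
time_s: 3.25
position: [0.4464, 0.0804, 0.2264]
tool_rot: [[-0.387, 0.922, 0.0], [0.922, 0.387, 0.0], [-0.0, 0.0, -1.0]]
ft_force: [0.9, 0.7, -0.3]
grip_width: 0.0852
gripper_force: 0.0
```

```bash
python3 - <<'E'
from grip import *
im=env.get_image("wrist");cv2.imwrite("pics/w2.png",im["color"])
s=env.observe();R=np.array(s["tool_rot"]);print(s["time_s"],s["position"],np.round(R,3),s["q"])
u=proj(im,[.4434,.0812,.125]);print(u,flush=True)
b=(max(u[0]-110,0),max(u[1]-90,0),min(u[0]+110,640),min(u[1]+90,400))
g=grip(im,b);print(g)
print("tool y angle",np.degrees(np.arctan2(R[1,1],R[0,1])))
E
```

```text
3.3 [0.44894727 0.07637712 0.2261463 ] [[-0.385  0.923  0.001]
 [ 0.923  0.385 -0.002]
 [-0.003  0.    -1.   ]] [ -5.22269223  11.31624561  86.20182948  -0.11733592  82.39454407
 -27.82743548]
[316.23878389 188.01686391]
(array([401.24603, 242.81332], dtype=float32), 3016, array([0.53170902, 0.06370634]), np.float64(111.37674771862994), np.float64(0.06710523371647133))
tool y angle 22.620212850091935
```

View pics/w2.png

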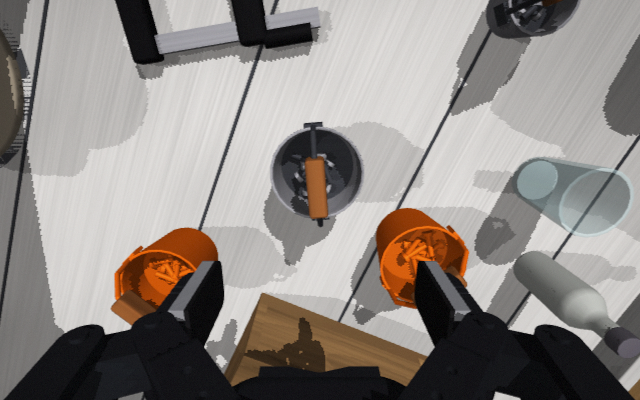

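The wrist view shows the steel pail at (316,170) with its grip at (317,188), between the two orange decoys at (170,270) and (422,258). The arm was still settling, so I'll wait and measure again with a tighter crop.

>>> arm_command --deltas '[{"rx":0,"ry":0,"rz":0,"dx":0,"dy":0,"dz":0,"fingers":0.085},{"rx":0,"ry":0,"rz":0,"dx":0,"dy":0,"dz":0,"fingers":0.085},{"rx":0,"ry":0,"rz":0,"dx":0,"dy":0,"dz":0,"fingers":0.085},{"rx":0,"ry":0,"rz":0,"dx":0,"dy":0,"dz":0,"fingers":0.085}]'

```text
time_s: 3.7
position: [0.4456, 0.0829, 0.2264]
tool_rot: [[-0.389, 0.921, 0.0], [0.921, 0.389, 0.0], [-0.0, 0.0, -1.0]]
ft_force: [0.7, 1.0, 0.8]
grip_width: 0.0854
gripper_force: 0.0
```

```bash
python3 - <<'E'
from grip import *
im=env.get_image("wrist")
s=env.observe();R=np.array(s["tool_rot"]);print(s["time_s"],s["position"],np.round(R,3))
u=proj(im,[.4434,.0812,.125]);print(u,flush=True)
g=grip(im,(u[0]-35,u[1]-50,u[0]+35,u[1]+40),.133);print(g)
d=np.append(g[2],.125)-s["position"];print("tool shift",R.T@d,"tool x deg",np.degrees(np.arctan2(R[1,0],R[0,0])))
E
```

```text
3.75 [0.44561961 0.08274235 0.22635766] [[-0.389  0.921  0.   ]
 [ 0.921  0.389  0.   ]
 [-0.     0.    -1.   ]]
[316.11915929 191.03032856]
(array([315.90448, 190.13017], dtype=float32), 1183, array([0.44220262, 0.08381351]), np.float64(116.74879060651143), np.float64(0.0521395490013328))
tool shift [ 0.00232172 -0.00275167  0.10135698] tool x deg 112.88775113577033
```

>>> arm_command --deltas '[{"rx":0,"ry":0,"rz":-0.068,"dx":0.001,"dy":-0.0026,"dz":0.008,"fingers":0.06},{"rx":0,"ry":0,"rz":0,"dx":0,"dy":0,"dz":0.015,"fingers":0.06},{"rx":0,"ry":0,"rz":0,"dx":0,"dy":0,"dz":0.015,"fingers":0.06},{"rx":0,"ry":0,"rz":0,"dx":0,"dy":0,"dz":0.015,"fingers":0.06},{"rx":0,"ry":0,"rz":0,"dx":0,"dy":0,"dz":0.015,"fingers":0.06},{"rx":0,"ry":0,"rz":0,"dx":0,"dy":0,"dz":0.015,"fingers":0.06},{"rx":0,"ry":0,"rz":0,"dx":0,"dy":0,"dz":0.015,"fingers":0.06},{"rx":0,"ry":0,"rz":0,"dx":0,"dy":0,"dz":0.012,"fingers":0.06},{"rx":0,"ry":0,"rz":0,"dx":0,"dy":0,"dz":0.008,"fingers":0.06},{"rx":0,"ry":0,"rz":0,"dx":0,"dy":0,"dz":0,"fingers":0.06},{"rx":0,"ry":0,"rz":0,"dx":0,"dy":0,"dz":0,"fingers":0.06}]'

```text
time_s: 4.85
position: [0.4434, 0.082, 0.1086]
tool_rot: [[-0.45, 0.893, 0.001], [0.893, 0.45, -0.0], [-0.0, 0.0, -1.0]]
ft_force: [-0.2, 0.7, -0.1]
grip_width: 0.0595
gripper_force: 0.0
```

```bash
python3 - <<'E'
from h import *
im=env.get_image("wrist");cv2.imwrite("pics/w3.png",im["color"])
E
```

```text
(no output)
```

View pics/w3.png

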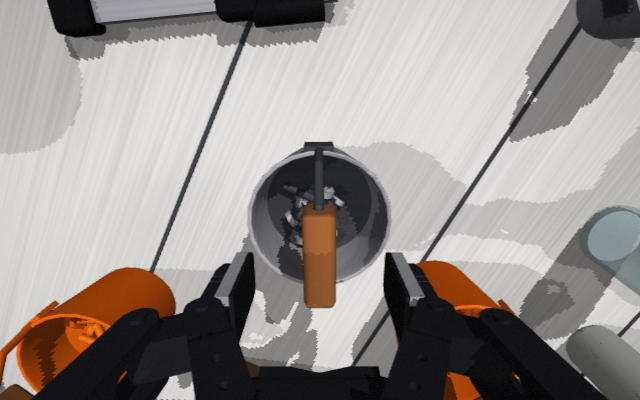

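The grip, at (319,255), is centred between the pads at (238,285) and (402,285) and lined up with them. I'll close.

>>> arm_command --deltas '[{"rx":0,"ry":0,"rz":0,"dx":0,"dy":0,"dz":0,"fingers":0.03},{"rx":0,"ry":0,"rz":0,"dx":0,"dy":0,"dz":0,"fingers":0.01},{"rx":0,"ry":0,"rz":0,"dx":0,"dy":0,"dz":0,"fingers":0.0},{"rx":0,"ry":0,"rz":0,"dx":0,"dy":0,"dz":0,"fingers":0.0},{"rx":0,"ry":0,"rz":0,"dx":0,"dy":0,"dz":0,"fingers":0.0},{"rx":0,"ry":0,"rz":0,"dx":0,"dy":0,"dz":0,"fingers":0.0}]' --squeeze 60

```text
time_s: 5.5
position: [0.4435, 0.0819, 0.1087]
tool_rot: [[-0.449, 0.893, 0.001], [0.893, 0.449, 0.0], [-0.0, 0.001, -1.0]]
ft_force: [-0.7, 1.1, 5.4]
grip_width: 0.0124
gripper_force: 58.8
```

>>> arm_command --deltas '[{"rx":0,"ry":0,"rz":0,"dx":0,"dy":0,"dz":-0.005,"fingers":0.0},{"rx":0,"ry":0,"rz":0,"dx":0,"dy":0,"dz":-0.01,"fingers":0.0},{"rx":0,"ry":0,"rz":0,"dx":0,"dy":0,"dz":-0.015,"fingers":0.0},{"rx":0,"ry":0,"rz":0,"dx":0,"dy":0,"dz":-0.015,"fingers":0.0},{"rx":0,"ry":0,"rz":0,"dx":0,"dy":0,"dz":-0.02,"fingers":0.0},{"rx":0,"ry":0,"rz":0,"dx":0,"dy":0,"dz":-0.02,"fingers":0.0},{"rx":0,"ry":0,"rz":0,"dx":0,"dy":0,"dz":-0.02,"fingers":0.0},{"rx":0,"ry":0,"rz":0,"dx":0,"dy":0,"dz":-0.02,"fingers":0.0},{"rx":0,"ry":0,"rz":0,"dx":0,"dy":0,"dz":-0.015,"fingers":0.0},{"rx":0,"ry":0,"rz":0,"dx":0,"dy":0,"dz":-0.01,"fingers":0.0},{"rx":0,"ry":0,"rz":0,"dx":0,"dy":0,"dz":0,"fingers":0.0},{"rx":0,"ry":0,"rz":0,"dx":0,"dy":0,"dz":0,"fingers":0.0}]'

```text
time_s: 6.7
position: [0.4428, 0.0819, 0.2576]
tool_rot: [[-0.449, 0.893, -0.001], [0.893, 0.449, 0.0], [0.001, -0.001, -1.0]]
ft_force: [-0.4, -0.0, -4.7]
grip_width: 0.0115
gripper_force: 58.7
```

```bash
python3 - <<'E'
from grip import *
s=env.observe();p=np.array(s["position"]);R=np.array(s["tool_rot"]);print(p,s["ft_force"],s["wrist_torque"])
im=env.get_image("side")
u=proj(im,p+[0,0,-.1]);l,t=int(max(u[0]-130,0)),int(max(u[1]-130,0))
cv2.imwrite("pics/s1.png",cv2.resize(im["color"][t:t+250,l:l+260],None,fx=2.2,fy=2.2));print(l,t)
print([ (r["p"],r["location"]) for r in env.tip_of("cross",im)[:2]],"pred origin",proj(im,p-[0,0,.1087]))
for r in env.tip_of("pail",im)[:4]: print(r,onz(im,r["location"],.15))
E
```

```text
[0.44277791 0.08186785 0.25762008] [-0.43068746 -0.02088281 -4.6725756 ] [-0.00088916  0.02558943 -0.06530202]
166 38
[(0.6, [425.4, 237.7]), (0.48, [296.2, 172.0])] pred origin [296.51810858 172.18465694]
{'location': [312.0, 296.9], 'p': 0.78} [ 0.25985906 -0.19870706  0.15      ]
{'location': [296.4, 170.7], 'p': 0.69} [0.4450538  0.08524362 0.15      ]
{'location': [356.7, 208.5], 'p': 0.62} [ 0.45364524 -0.08907624  0.15      ]
```

View pics/s1.png

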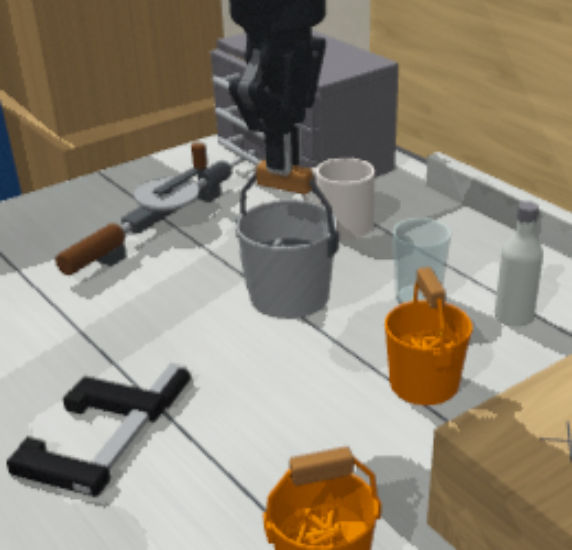

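The pail hangs upright and clear, with its bottom at about (287,300) in the crop. I'll carry it over the cross.

>>> arm_command --deltas '[{"rx":0,"ry":0,"rz":0,"dx":-0.013,"dy":-0.0025,"dz":0,"fingers":0.0},{"rx":0,"ry":0,"rz":0,"dx":-0.0258,"dy":-0.0049,"dz":0,"fingers":0.0},{"rx":0,"ry":0,"rz":0,"dx":-0.0258,"dy":-0.0049,"dz":0,"fingers":0.0},{"rx":0,"ry":0,"rz":0,"dx":-0.0258,"dy":-0.0049,"dz":0,"fingers":0.0},{"rx":0,"ry":0,"rz":0,"dx":-0.0258,"dy":-0.0049,"dz":0,"fingers":0.0},{"rx":0,"ry":0,"rz":0,"dx":-0.0258,"dy":-0.0049,"dz":0,"fingers":0.0},{"rx":0,"ry":0,"rz":0,"dx":-0.0258,"dy":-0.0049,"dz":0,"fingers":0.0},{"rx":0,"ry":0,"rz":0,"dx":-0.0258,"dy":-0.0049,"dz":0,"fingers":0.0},{"rx":0,"ry":0,"rz":0,"dx":-0.0258,"dy":-0.0049,"dz":0,"fingers":0.0},{"rx":0,"ry":0,"rz":0,"dx":-0.0258,"dy":-0.0049,"dz":0,"fingers":0.0},{"rx":0,"ry":0,"rz":0,"dx":-0.0258,"dy":-0.0049,"dz":0,"fingers":0.0},{"rx":0,"ry":0,"rz":0,"dx":-0.013,"dy":-0.0025,"dz":0,"fingers":0.0}]'

```text
time_s: 8.05
position: [0.5226, -0.1989, 0.2574]
tool_rot: [[-0.448, 0.894, -0.001], [0.894, 0.448, -0.0], [0.0, -0.001, -1.0]]
ft_force: [1.0, 0.6, -5.5]
grip_width: 0.0116
gripper_force: 58.9
```

>>> arm_command --deltas '[{"rx":0,"ry":0,"rz":0,"dx":0,"dy":0,"dz":0,"fingers":0.0},{"rx":0,"ry":0,"rz":0,"dx":0,"dy":0,"dz":0,"fingers":0.0},{"rx":0,"ry":0,"rz":0,"dx":0,"dy":0,"dz":0,"fingers":0.0},{"rx":0,"ry":0,"rz":0,"dx":0,"dy":0,"dz":0,"fingers":0.0},{"rx":0,"ry":0,"rz":0,"dx":0,"dy":0,"dz":0,"fingers":0.0}]'

```text
time_s: 8.55
position: [0.5225, -0.1956, 0.2585]
tool_rot: [[-0.45, 0.893, 0.0], [0.893, 0.45, -0.0], [-0.0, 0.0, -1.0]]
ft_force: [0.2, -0.0, -5.2]
grip_width: 0.0117
gripper_force: 59.6
```

```bash
python3 - <<'E'
from grip import *
s=env.observe();p=np.array(s["position"]);print(s["time_s"],p,s["ft_force"])
for n in ("scene","side"):
    im=env.get_image(n)
    print(n,"pred origin",proj(im,p-[0,0,.1087]))
    for r in env.tip_of("pail",im)[:4]: print(r,onz(im,r["location"],p[2]-.1087))
    for r in env.tip_of("birdbox",im)[:2]: print("bb",r,onz(im,r["location"],0))
    c=im["color"][130:330,170:470] if n=="scene" else im["color"][130:330,300:600]
    cv2.imwrite(f"pics/{n}2.png",cv2.resize(c,None,fx=2,fy=2))
E
```

```text
8.55 [ 0.5225145  -0.19555706  0.25847089] [ 0.2463815  -0.04951635 -5.19177794]
scene pred origin [218.98697321 234.3705009 ]
{'location': [217.8, 233.7], 'p': 0.85} [ 0.5201341  -0.1975315   0.14977089]
{'location': [329.3, 258.5], 'p': 0.77} [0.64918398 0.00190244 0.14977089]
{'location': [246.5, 198.2], 'p': 0.75} [ 0.45134303 -0.11932931  0.14977089]
{'location': [223.7, 240.2], 'p': 0.45} [ 0.53935606 -0.18941283  0.14977089]
bb {'location': [230.6, 283.5], 'p': 0.93} [ 0.56145541 -0.20104371  0.        ]
side pred origin [426.34353916 221.84089676]
{'location': [357.7, 212.2], 'p': 0.71} [ 0.44767744 -0.09800827  0.14977089]
{'location': [314.3, 297.2], 'p': 0.71} [ 0.26221132 -0.20111092  0.14977089]
{'location': [427.5, 221.4], 'p': 0.7} [ 0.52506368 -0.19608372  0.14977089]
bb {'location': [430.0, 272.4], 'p': 0.65} [ 0.56101571 -0.20178874  0.        ]
```

View pics/side2.png

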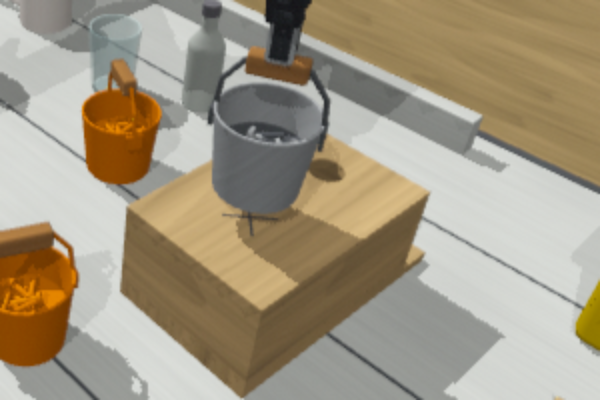

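The pail is upright over the board, with its base at (258,195) in the crop and the cross at (250,218) directly below, allowing for height. I'll lower it slowly.

>>> arm_command --deltas '[{"rx":0,"ry":0,"rz":0,"dx":0,"dy":0,"dz":0.006,"fingers":0.0},{"rx":0,"ry":0,"rz":0,"dx":0,"dy":0,"dz":0.006,"fingers":0.0},{"rx":0,"ry":0,"rz":0,"dx":0,"dy":0,"dz":0.006,"fingers":0.0},{"rx":0,"ry":0,"rz":0,"dx":0,"dy":0,"dz":0.005,"fingers":0.0},{"rx":0,"ry":0,"rz":0,"dx":0,"dy":0,"dz":0.003,"fingers":0.0},{"rx":0,"ry":0,"rz":0,"dx":0,"dy":0,"dz":0.002,"fingers":0.0},{"rx":0,"ry":0,"rz":0,"dx":0,"dy":0,"dz":0.001,"fingers":0.0},{"rx":0,"ry":0,"rz":0,"dx":0,"dy":0,"dz":0.001,"fingers":0.0},{"rx":0,"ry":0,"rz":0,"dx":0,"dy":0,"dz":0.001,"fingers":0.0},{"rx":0,"ry":0,"rz":0,"dx":0,"dy":0,"dz":0.001,"fingers":0.0},{"rx":0,"ry":0,"rz":0,"dx":0,"dy":0,"dz":0,"fingers":0.0}]'

```text
time_s: 9.95
position: [0.5225, -0.1961, 0.2261]
tool_rot: [[-0.449, 0.893, -0.0], [0.893, 0.449, 0.0], [0.0, -0.0, -1.0]]
ft_force: [-0.2, -0.2, -4.5]
grip_width: 0.0115
gripper_force: 59.7
```

>>> arm_command --deltas '[{"rx":0,"ry":0,"rz":0,"dx":0,"dy":0,"dz":0.0007,"fingers":0.0},{"rx":0,"ry":0,"rz":0,"dx":0,"dy":0,"dz":0.0007,"fingers":0.0},{"rx":0,"ry":0,"rz":0,"dx":0,"dy":0,"dz":0.0007,"fingers":0.0},{"rx":0,"ry":0,"rz":0,"dx":0,"dy":0,"dz":0,"fingers":0.0},{"rx":0,"ry":0,"rz":0,"dx":0,"dy":0,"dz":0,"fingers":0.0}]'

```text
time_s: 10.45
position: [0.5225, -0.1961, 0.2241]
tool_rot: [[-0.449, 0.893, -0.0], [0.893, 0.449, 0.0], [0.0, -0.0, -1.0]]
ft_force: [0.4, 0.4, -5.5]
grip_width: 0.0117
gripper_force: 59.7
```

>>> arm_command --deltas '[{"rx":0,"ry":0,"rz":0,"dx":0,"dy":0,"dz":0.0006,"fingers":0.0},{"rx":0,"ry":0,"rz":0,"dx":0,"dy":0,"dz":0.0006,"fingers":0.0},{"rx":0,"ry":0,"rz":0,"dx":0,"dy":0,"dz":0,"fingers":0.0},{"rx":0,"ry":0,"rz":0,"dx":0,"dy":0,"dz":0,"fingers":0.0}]'

```text
time_s: 10.85
position: [0.5228, -0.1962, 0.2237]
tool_rot: [[-0.449, 0.893, 0.001], [0.893, 0.449, -0.001], [-0.001, 0.001, -1.0]]
ft_force: [-0.4, 1.0, 5.1]
grip_width: 0.0112
gripper_force: 62.6
```

Contact came at the expected height. I'll ease off slightly and open.

>>> arm_command --deltas '[{"rx":0,"ry":0,"rz":0,"dx":0,"dy":0,"dz":-0.0003,"fingers":0.0},{"rx":0,"ry":0,"rz":0,"dx":0,"dy":0,"dz":0,"fingers":0.012},{"rx":0,"ry":0,"rz":0,"dx":0,"dy":0,"dz":0,"fingers":0.018},{"rx":0,"ry":0,"rz":0,"dx":0,"dy":0,"dz":0,"fingers":0.025},{"rx":0,"ry":0,"rz":0,"dx":0,"dy":0,"dz":0,"fingers":0.04},{"rx":0,"ry":0,"rz":0,"dx":0,"dy":0,"dz":0,"fingers":0.05},{"rx":0,"ry":0,"rz":0,"dx":0,"dy":0,"dz":0,"fingers":0.05}]'

```text
time_s: 11.55
position: [0.5225, -0.1961, 0.2231]
tool_rot: [[-0.449, 0.893, -0.0], [0.893, 0.449, 0.0], [0.0, -0.0, -1.0]]
ft_force: [0.2, 0.9, -0.5]
grip_width: 0.0501
gripper_force: 0.0
```

>>> arm_command --deltas '[{"rx":0,"ry":0,"rz":0,"dx":0,"dy":0,"dz":-0.005,"fingers":0.05},{"rx":0,"ry":0,"rz":0,"dx":0,"dy":0,"dz":-0.01,"fingers":0.05},{"rx":0,"ry":0,"rz":0,"dx":0,"dy":0,"dz":-0.015,"fingers":0.05},{"rx":0,"ry":0,"rz":0,"dx":0,"dy":0,"dz":-0.02,"fingers":0.05},{"rx":0,"ry":0,"rz":0,"dx":0,"dy":0,"dz":-0.02,"fingers":0.05},{"rx":0,"ry":0,"rz":0,"dx":0,"dy":0,"dz":-0.02,"fingers":0.05},{"rx":0,"ry":0,"rz":0,"dx":0,"dy":0,"dz":-0.01,"fingers":0.05},{"rx":0,"ry":0,"rz":0,"dx":0,"dy":0,"dz":0,"fingers":0.05},{"rx":0,"ry":0,"rz":0,"dx":0,"dy":0,"dz":0,"fingers":0.05},{"rx":0,"ry":0,"rz":0,"dx":0,"dy":0,"dz":0,"fingers":0.05}]'

```text
time_s: 12.55
position: [0.5223, -0.1959, 0.3222]
tool_rot: [[-0.449, 0.893, -0.002], [0.893, 0.449, 0.001], [0.002, -0.001, -1.0]]
ft_force: [1.1, -0.0, 0.2]
grip_width: 0.0503
gripper_force: 0.0
```

```bash
python3 - <<'E'
from grip import *
s=env.observe();print(s["time_s"],s["position"],s["ft_force"])
for n in ("scene","side"):
    im=env.get_image(n)
    print(n,"cross px",proj(im,[.5223,-.196,.115]))
    for r in env.tip_of("pail",im)[:4]: print(r["location"],r["p"],onz(im,r["location"],.115))
    for q in ("birdbox","small_pail"):
        for r in env.tip_of(q,im)[:2]: print(q,r,onz(im,r["location"],0))
    if n=="side": cv2.imwrite("pics/side3.png",cv2.resize(im["color"][100:340,270:550],None,fx=2,fy=2))
E
```

```text
12.55 [ 0.52230232 -0.19594762  0.32221194] [ 1.07452087 -0.03370741  0.23778022]
scene cross px [221.30718403 242.88014067]
[248.0, 194.7] 0.93 [ 0.41769749 -0.11140472  0.115     ]
[221.2, 240.2] 0.73 [ 0.5157448  -0.19478347  0.115     ]
[331.7, 261.6] 0.69 [0.63994662 0.01115357 0.115     ]
birdbox {'location': [227.9, 284.3], 'p': 0.56} [ 0.5614367  -0.20726035  0.        ]
small_pail {'location': [432.8, 226.0], 'p': 0.75} [0.56931624 0.30193749 0.        ]
side cross px [423.62521238 236.65385077]
[421.8, 236.1] 0.96 [ 0.52092597 -0.19291008  0.115     ]
[356.0, 208.7] 0.86 [ 0.4843329  -0.05738916  0.115     ]
[316.4, 295.3] 0.8 [ 0.28520333 -0.17734781  0.115     ]
birdbox {'location': [433.1, 274.4], 'p': 0.57} [ 0.56147108 -0.20921381  0.        ]
small_pail {'location': [288.7, 166.4], 'p': 0.78} [0.57707801 0.30539413 0.        ]
```

View pics/side3.png

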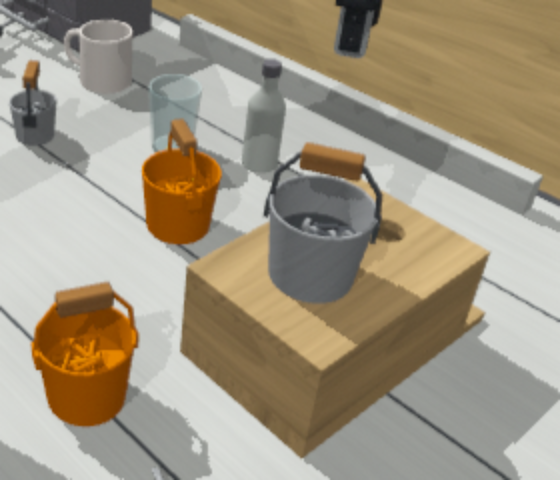

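The pail, base at (316,288) in the crop, stands upright on the cross within a few mm. The box's lower corner is still at full-frame pixel (422,328), so it hasn't moved, and the gripper is clear. I'll hand in.

```bash
python3 -c "
from rig import env
print(env.close_job())"
```

```text
the job is handed in; nothing more can be done
None
```

The job is handed in: the larger steel pail stands upright on the pencil cross, within about 7 mm by camera; the bird box and small pail showed no real movement, and the hand-in gave no verdict.

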